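Put the two colour sets of stacking beakers back in their own nests

TASK

The washed stacking beakers belong to two sets that must not be mixed, amber-orange and blue, each of a large, a medium and a small one. Nest each set by itself where its large beaker stands: the medium inside the large and the small inside the medium, all of one colour, every beaker upright, fully down on the ribs of the one below, and released. One small beaker has been put into the medium of the wrong colour and must be lifted out; leave the large beakers standing where they are, tip no beaker over and do not disturb the jar, the timer or the rubber bulb.

Things in the scene. Friction and masses are not known exactly. Their poses are not given: they have to be found in the camera images.
- large_amber_mid (a point): large amber-orange plastic stacking beaker, 72 mm across the rim, 58 mm across the foot, 76 mm high, wall 2.5 mm, 110 g. Point: on its axis, 38 mm above its foot and below its rim; z up its axis, x to the pouring lip (6 mm, at the rim): grip across y, on the straight top 16 mm. Ribs inside end 20 mm above its underside; the next size rests on them, loose by 5 mm, its rim 20 mm above this rim. Starts free on the bench.
- large_blue_mid (a point): large blue plastic stacking beaker, 72 mm across the rim, 58 mm across the foot, 76 mm high, wall 2.5 mm, 110 g. Point: on its axis, 38 mm above its foot and below its rim; z up its axis, x to the pouring lip (6 mm, at the rim): grip across y, on the straight top 16 mm. Ribs inside end 20 mm above its underside; the next size rests on them, loose by 5 mm, its rim 20 mm above this rim. Starts free on the bench.
- medium_amber_mid (a point): medium amber-orange plastic stacking beaker, 60 mm across the rim, 46 mm across the foot, 76 mm high, wall 2.5 mm, 40 to 65 g. Point: on its axis, 38 mm above its foot and below its rim; z up its axis, x to the pouring lip (6 mm, at the rim): grip across y, on the straight top 16 mm. Ribs inside end 20 mm above its underside; the next size rests on them, loose by 5 mm, its rim 20 mm above this rim. Starts on the bench with the small blue one in it.
- medium_blue_mid (a point): medium blue plastic stacking beaker, 60 mm across the rim, 46 mm across the foot, 76 mm high, wall 2.5 mm, 40 to 65 g. Point: on its axis, 38 mm above its foot and below its rim; z up its axis, x to the pouring lip (6 mm, at the rim): grip across y, on the straight top 16 mm. Ribs inside end 20 mm above its underside; the next size rests on them, loose by 5 mm, its rim 20 mm above this rim. Starts free on the bench.
- small_amber_mid (a point): small amber-orange plastic stacking beaker, 48 mm across the rim, 34 mm across the foot, 76 mm high, wall 2.5 mm, 28 to 46 g. Point: on its axis, 38 mm above its foot and below its rim; z up its axis, x to the pouring lip (6 mm, at the rim): grip across y, on the straight top 16 mm.  Starts free on the bench.
- small_blue_mid (a point): small blue plastic stacking beaker, 48 mm across the rim, 34 mm across the foot, 76 mm high, wall 2.5 mm, 28 to 46 g. Point: on its axis, 38 mm above its foot and below its rim; z up its axis, x to the pouring lip (6 mm, at the rim): grip across y, on the straight top 16 mm.  Starts nested in the medium amber beaker, its foot 20 mm above the bench.
- jar_mid (a point): bystander: specimen jar with orange lid, 46 mm across, 56 mm high, standing on the bench; centre, half-way up. Leave alone.
- timer_mid (a point): bystander: off-white lab timer, 66x64x28 mm; centre, half-way up. Leave alone.
- bulb_mid (a point): bystander: red rubber pipette bulb lying on the bench, 90x49x49 mm; point about half-way up its ball. Leave alone.
Things that resemble listed ones, but are neither listed nor needed, are in the scene too. What is shaped like the part that bears large_blue_mid but turquoise is not meant.

How it is judged:
By the outcome, as a careful person would: the job done as asked, in the order asked, and still so for the second after the job is handed in, with the robot touching nothing.
It also fails if it takes over 115 s, if anything falls off the work surface, if the arm or the gripper's body presses on something with over 40 N, if the wrist force passes 120 N, or if a joint passes its speed limit or range.

ROBOT

A 6-joint arm with a two-finger parallel gripper is mounted at the origin on a cart in front of the work surface, level with it; the furniture and walls round the work are solid. World frame = base frame: x ahead of the robot, y to its left, z up, the work surface at z = 0. Lengths are in m, angles in degrees, forces in N, time in s.
With the tool pointing down it reaches from about 0.4 to 0.825 m from the base axis. Payload 7 kg.
Tool frame: the origin (TCP) lies at the very end of the fingers, on their centre line; the grasp point (between the pads) lies robot.grip_point_offset behind it (robot.grip_point_offset is the distance from the TCP to the grasp point, in m); z points along the fingers, y is the line along which they close (so a half turn about z gives the same grasp; the last joint's range is limited). The gripper opens to 88 mm and grips with 3 to 60 N. Pads are 19 mm wide; open, the fingers measure 130 mm over their backs; the gripper's body (78 mm by 193 mm) begins 47 mm behind the grasp point.
Start: joints at [83.085, 20.546, 0.682, 0, -70.136, -16.507], TCP at [0.268, 0.619, 0.227] pointing down, gripper open.
Joint ranges: [-176.03, 176.03], [-82.01, 121.73], [-58.28, 71.71], [-173.87, 95.51], [-174.79, -0.11], [-173.66, 173.66]. Speed limits (degrees/s): [136.94, 136.94, 172.46, 180, 180, 180].

INTERFACE

Orientations are given as a 3x3 rotation matrix whose columns are the frame's x, y, z axes.
In Python, from cell import robot, capture, calibration gives the robot as it stands.
- The arm moves only by the tool play_rows, never from a script. Its argument "motion" is a list of rows, each an object with "gripper": the opening, from 0 (shut) to 1 (fully open); "linear": the shift along the tool's x, y, z in m, a list of three; "twist": the turn, a rotation vector about the tool's x, y, z in rad, a list of three. In form: [{"gripper": gripper, "linear": [tx, ty, tz], "twist": [ax, ay, az]}, ...]. A call has exactly 10 rows; each row is the pose to reach, as a shift and turn from the pose commanded when the call began, along the tool's axes at that moment; what a row does not reach only later rows make up. A row lasts 1/12 s, in which the tool goes at most 41.7 mm and 7.16 degrees, less where a joint would pass 70% of its speed; a pose out of reach is approached as far as the arm can. A call with a gripper value outside its range is refused whole. The fingers move at their own pace and stop on an object; "force" is the grip in N (left out, the last holds). Time passes only in rows, so rows that repeat a pose let the fingers close, or fill a call up. It gives the time, the measured TCP pose, the force, the opening and the grip force at its end, in the units of the state.
- robot.get_obs(): the state, without advancing time (a new reading comes with each control period).
- capture(name): name is "side" or "top"; returns the picture (420x560x3 uint8, blue, green, red); there is no depth.
- calibration(name): a dict with "fovy" (degrees; the focal length in pixels is half the picture's height over the tangent of half this angle, whatever the lens; pixels are square), "cx", "cy" (the principal point, pixels), "distortion" ([k1, k2, p1, p2, k3] as OpenCV has them; the pictures are not rectified), "extrinsics" (4x4, takes a point from camera to world coordinates). Camera axes: x right, y down, z forward; pixel columns grow to the right and rows downward; lengths in m; the calibration is good to about 2 mm. A picture is of the moment at which its call begins. calibration takes no time and is no camera call.
- robot.sign_off(): hands the job in; it is judged then, once.
The state is a dict: "time": time; "joints": joint angles; "dq": joint speeds; "tau": joint torques, N m; "tcp_pos": TCP position; "ee_rot": TCP orientation; "force": force on the tool from outside, world axes, zero at the start; "torque": the same for the moment, N m; "gripper_width": finger opening in m; "finger_force": force on a finger pad.
Only numpy, scipy, OpenCV 4.12 (cv2) and the standard library are available. Lean on these libraries where they do the work, as an engineer would, in place of code of your own. Each camera call takes 0.05 s, during which the arm holds its last target. There are 200 camera calls.

## Working session

There is one attempt and no reset: what is moved stays moved. The work goes in short steps, Python scripts to look and compute and a tool call to move; the robot and the scene stay as the last step left them, time stands still between calls to the robot, and variables do not carry over. Pictures are saved under pics/ and viewed, at most 14 in all, crops included, and the job is handed in when it is done.

Besides the shell and the picture viewer there is one more tool, called after "Request:" as name([rows], argument=value, ...), one row to a line, values as JSON. play_rows: Moves the arm, as the interface text tells. Its arguments: {"type":"object","properties":{"motion":{"type":"array"},"force":{"type":"number"}},"required":["motion"]}

```bash
ls; mkdir -p pics; python3 - <<'E'
from cell import robot,capture,calibration
import cv2,numpy as np
np.set_printoptions(precision=4,suppress=True)
print(robot.grip_point_offset)
o=robot.get_obs();print(o)
for n in("side","top"):
    cv2.imwrite(f"pics/{n}0.png",capture(n)); c=calibration(n); print(n,c)
E
```

```text
pics
0.0188
{'time': 0.0, 'joints': array([ 83.0839,  20.5916,   0.6324,  -0.0201, -70.1362, -16.5087]), 'dq': array([-0.0121, -0.0646, -0.0901,  0.0383,  0.0699,  0.0281]), 'tau': array([ -0.0011, -58.2697,  29.3046,   6.9968,   0.0068,  -0.0002]), 'tcp_pos': array([0.2682, 0.6189, 0.2256]), 'ee_rot': array([[ 0.9175, -0.3977, -0.0005],
       [-0.3977, -0.9175, -0.0016],
       [ 0.0002,  0.0017, -1.    ]]), 'force': array([-0.4889,  0.4616, -0.2697]), 'torque': array([ 0.0157, -0.0107,  0.0156]), 'finger_force': 0.0, 'gripper_width': 0.08751245930905308}
side {'fovy': 55.97158849756684, 'cx': 273.24060144834004, 'cy': 211.73449194755085, 'distortion': array([-0.0293,  0.    ,  0.    ,  0.    ,  0.    ]), 'extrinsics': array([[ 0.9959, -0.0601,  0.067 ,  0.5276],
       [-0.0899, -0.6919,  0.7164, -0.6874],
       [ 0.0033, -0.7195, -0.6945,  0.7396],
       [ 0.    ,  0.    ,  0.    ,  1.    ]])}
top {'fovy': 43.19016429757654, 'cx': 274.06774575758345, 'cy': 221.09369791691074, 'distortion': array([-0.0624,  0.    ,  0.    ,  0.    ,  0.    ]), 'extrinsics': array([[-0.017 , -0.9962,  0.0855,  0.4513],
       [-0.9998,  0.0158, -0.0141,  0.0306],
       [ 0.0127, -0.0857, -0.9962,  1.7029],
       [ 0.    ,  0.    ,  0.    ,  1.    ]])}
```

View pics/side0.png

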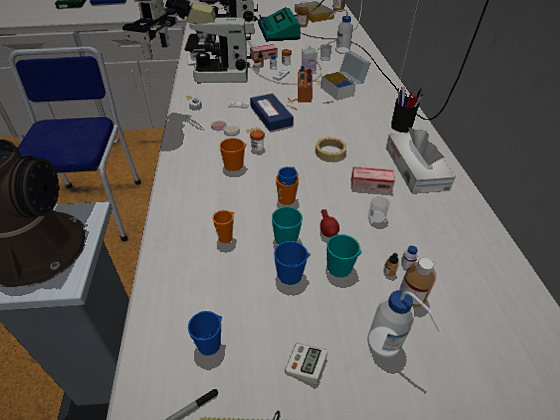

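View pics/top0.png

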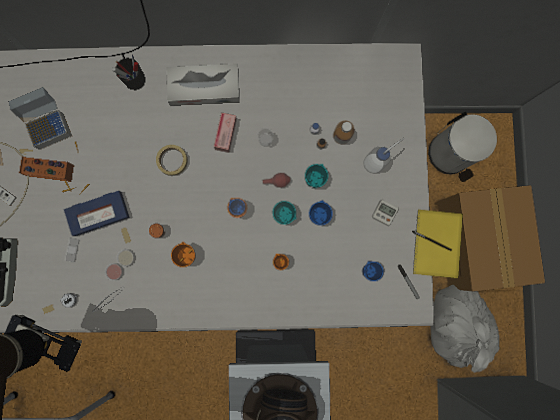

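The side view shows amber at (232,154), (224,227) and (287,190, with blue inside). Blue stands at (291,263) and (206,333). Turquoise decoys stand at (287,225) and (342,257). In the top view, amber is at (184,255), (281,261) and (237,208), blue at (320,213) and (373,271), the jar at (157,230), and the bulb at (278,180). Next I'll measure rim sizes to tell large from medium.

```bash
cat > h.py <<'E'
from cell import robot,capture,calibration
import cv2,numpy as np
from scipy.optimize import least_squares
np.set_printoptions(precision=4,suppress=True)
def cast(n,px,z):
    c=calibration(n);f=210/np.tan(np.radians(c["fovy"]/2));E=np.array(c["extrinsics"])
    K=np.array([[f,0,c["cx"]],[0,f,c["cy"]],[0,0,1]])
    u=cv2.undistortPoints(np.float64(px).reshape(-1,1,2),K,np.array(c["distortion"])).reshape(-1,2)
    d=np.c_[u,np.ones(len(u))]@E[:3,:3].T; o=E[:3,3]
    return o+d*((z-o[2])/d[:,2])[:,None]
def proj(n,P):
    c=calibration(n);f=210/np.tan(np.radians(c["fovy"]/2));E=np.linalg.inv(c["extrinsics"])
    K=np.array([[f,0,c["cx"]],[0,f,c["cy"]],[0,0,1]])
    return cv2.projectPoints(np.float64(P).reshape(-1,1,3),cv2.Rodrigues(E[:3,:3])[0],E[:3,3],K,np.array(c["distortion"]))[0].reshape(-1,2)
H={"amber":((5,140,60),(16,255,255)),"blue":((104,120,40),(125,255,255))}
def blobs(img,col,lo=100):
    m=cv2.inRange(cv2.cvtColor(img,cv2.COLOR_BGR2HSV),*H[col])
    m=cv2.morphologyEx(m,cv2.MORPH_CLOSE,np.ones((5,5)))
    return [c for c in cv2.findContours(m,cv2.RETR_EXTERNAL,cv2.CHAIN_APPROX_NONE)[0] if cv2.contourArea(c)>lo]
def rim(n,cnt,z=.076,r=None):
    """circle through the part of the outline away from the camera, on plane z"""
    P=cast(n,cnt.reshape(-1,2),z)[:,:2]; cam=np.array(calibration(n)["extrinsics"])[:2,3]
    c0=P.mean(0); d=(c0-cam)/np.linalg.norm(c0-cam)
    Q=P[(P-c0)@d>(-.005 if n=="top" else .01)]
    f=lambda p:np.linalg.norm(Q-p[:2],axis=1)-(p[2] if r is None else r)
    s=least_squares(f,[*c0,.03],loss="soft_l1",f_scale=.001)
    return s.x,P
E
python3 - <<'E'
from h import *
for n in("top","side"):
    im=capture(n)
    for col in H:
        for c in blobs(im,col,60):
            m=c.reshape(-1,2).mean(0); p,P=rim(n,c)
            if not(.3<p[0]<.95 and abs(p[1])<.6):continue
            q=P-p[:2]; rr=np.linalg.norm(q,axis=1); 
            print(n,col,m.round(),cv2.contourArea(c),p,"ext",np.ptp(P,axis=0))
a=cv2.resize(cv2.imread("pics/side0.png")[120:360,180:370],None,fx=3,fy=2.5*1,interpolation=cv2.INTER_CUBIC)
a=cv2.resize(cv2.imread("pics/side0.png")[130:360,180:370],None,fx=2.6,fy=2.6,interpolation=cv2.INTER_CUBIC)
cv2.imwrite("pics/sc.png",a)
b=cv2.resize(cv2.imread("pics/top0.png")[160:290,140:400],None,fx=3,fy=3,interpolation=cv2.INTER_CUBIC)
cv2.imwrite("pics/tc.png",b)
E
```

```text
top amber [280. 261.] 172.0 [ 0.466  -0.0092  0.0236] ext [0.0461 0.046 ]
top amber [182. 255.] 413.5 [0.4923 0.2896 0.035 ] ext [0.0736 0.0706]
top amber [156. 230.] 126.0 [0.5692 0.3727 0.0189] ext [0.0372 0.0401]
top amber [434. 130.] 189.0 [ 0.8969 -0.5253  0.0244] ext [0.1256 0.0871]
top blue [373. 271.] 278.0 [ 0.4326 -0.2946  0.028 ] ext [0.0556 0.0592]
top blue [320. 213.] 389.0 [ 0.6148 -0.136   0.0341] ext [0.0716 0.0685]
side amber [420. 282.] 356.0 [ 0.8699 -0.2231  0.0244] ext [0.0573 0.0912]
side amber [224. 225.] 481.0 [ 0.47   -0.01    0.0239] ext [0.048  0.1057]
side amber [287. 188.] 343.5 [0.64   0.1215 0.0285] ext [0.0609 0.1161]
side amber [232. 153.] 612.0 [0.4963 0.2866 0.0369] ext [0.0733 0.1572]
side amber [257. 135.] 101.5 [0.5725 0.3432 0.0204] ext [0.0404 0.0515]
side blue [206. 331.] 1090.5 [ 0.4361 -0.2958  0.0307] ext [0.0615 0.0889]
side blue [400. 301.] 371.5 [ 0.8185 -0.275   0.0219] ext [0.0485 0.0491]
side blue [290. 262.] 1089.5 [ 0.6178 -0.1365  0.0362] ext [0.0762 0.1174]
side blue [287. 175.] 257.5 [0.6438 0.1475 0.0233] ext [0.0501 0.0733]
side blue [272. 111.] 765.5 [0.6187 0.5345 0.0497] ext [0.1259 0.2267]
```

View pics/sc.png

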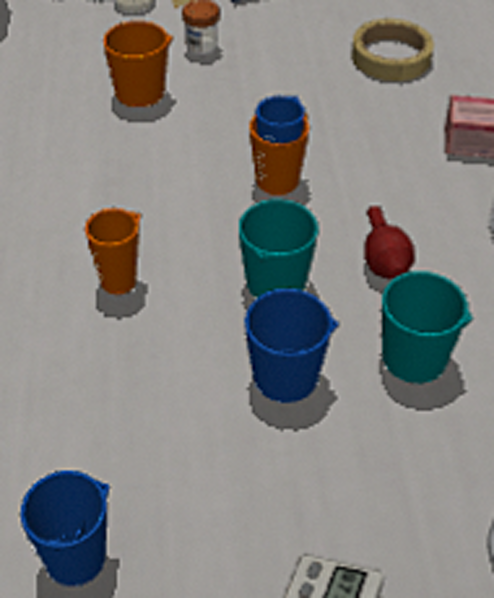

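View pics/tc.png

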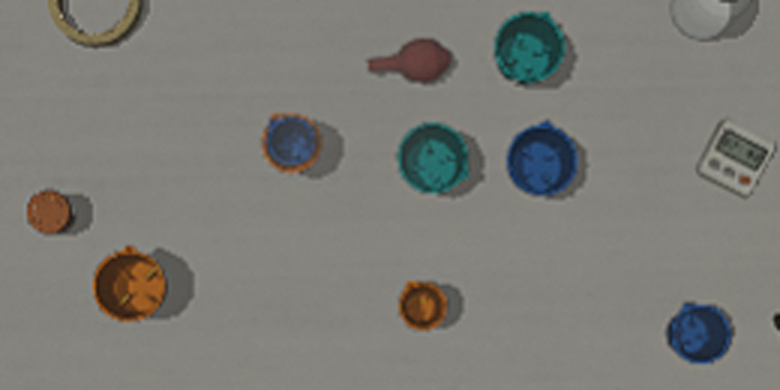

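Candidates with pixels in the top view:
- **Large blue:** (320,213), r≈35 mm, saturated blue. The turquoise ones at (285,212) and (316,176) are decoys.
- **Medium blue:** (373,271), r≈29 mm.
- **Large amber:** (184,255), r≈36 mm.
- **Small amber:** (281,261), r≈24 mm.
- **Nest:** (237,208).
- **Jar:** the small orange blob at (157,230) is its lid, not a beaker.

The sizes match the description and the crops confirm the colours. All lips point to about +x or +x+y.

```bash
cat >> h.py <<'E'
def go(p,yaw=None):
    o=robot.get_obs();R=np.array(o["ee_rot"]);d=R.T@(np.array(p)-o["tcp_pos"])
    y=np.degrees(np.arctan2(R[1,1],R[0,1])); s="" if yaw is None else "twist z %.4f rad"%-np.radians((yaw-y+180)%360-180)
    print("t%.2f tcp"%o["time"],o["tcp_pos"],"yaw_y %.1f"%y,"-> linear",d.round(4),s)
E
python3 - <<'E'
from h import *
t,s=capture("top"),capture("side")
for name,col,xy,r,z in [("LA","amber",(.494,.288),.036,.076),("SA","amber",(.468,-.01),.024,.076),("MA","amber",(.64,.12),.03,.076),("LB","blue",(.616,-.136),.036,.076),("MB","blue",(.434,-.295),.03,.076),("SB","blue",(.64,.12),.024,.096)]:
    for n,im in(("top",t),("side",s)):
        best=[(np.linalg.norm(rim(n,c,z,r)[0][:2]-xy),i) for i,c in enumerate(blobs(im,col,60))]
        if min(best)[0]>.03: print(name,n,"none");continue
        p,P=rim(n,blobs(im,col,60)[min(best)[1]],z,r); q=P-p[:2]; rr=np.linalg.norm(q,axis=1)
        a=np.degrees(np.arctan2(q[:,1],q[:,0])); ok=(rr>r+.002)&(a>-40)&(a<130)
        print(name,n,p[:2],"lip",np.average(a[ok],weights=rr[ok]-r).round() if ok.any() else None,(rr[ok].max()-r).round(4) if ok.any() else 0)
go([.5,.2,.23],-58)
b=cv2.resize(t[190:225,215:260],None,fx=12,fy=12,interpolation=cv2.INTER_CUBIC)
c=cv2.resize(s[160:210,265:310],None,fx=8.4,fy=8.4,interpolation=cv2.INTER_CUBIC)
cv2.imwrite("pics/n.png",np.hstack([cv2.resize(b,(400,420)),cv2.resize(c,(380,420))]))
E
```

```text
LA top [0.4923 0.2883] lip 2.0 0.0028
LA side [0.4964 0.2874] lip 34.0 0.0026
SA top [ 0.4658 -0.0088] lip 27.0 0.0028
SA side [ 0.4701 -0.0101] lip 15.0 0.0046
MA top none
MA side [0.6398 0.1229] lip None 0
LB top [ 0.6133 -0.1342] lip -14.0 0.0031
LB side [ 0.6178 -0.1363] lip -11.0 0.0039
MB top [ 0.433 -0.292] lip None 0
MB side [ 0.4358 -0.2949] lip -12.0 0.0075
SB top none
SB side [0.64   0.1207] lip 31.0 0.0039
t0.30 tcp [0.2683 0.6192 0.2262] yaw_y -113.4 -> linear [ 0.3793  0.2925 -0.0036] twist z -0.9674 rad
```

View pics/n.png

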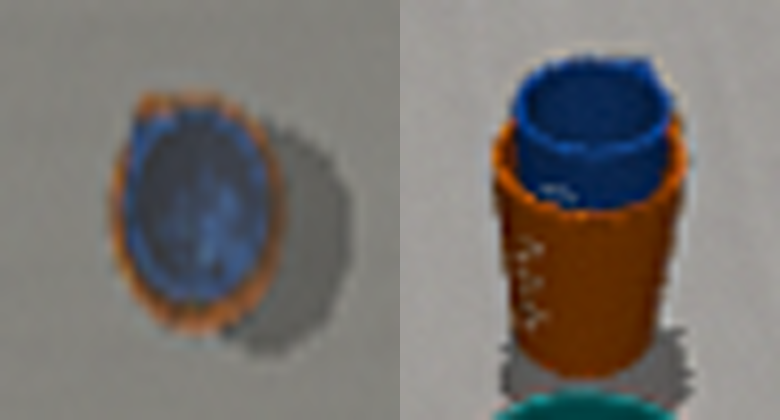

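The crop shows both nested lips about 38° from +x towards +y. A closing axis at 122° therefore suits every grip. Going to the medium blue first, by way of (0.5, 0.2).

Request:
play_rows([
  {"gripper": 1, "linear": [0.03, 0.023, 0], "twist": [0, 0, -0.1]},
  {"gripper": 1, "linear": [0.06, 0.046, 0], "twist": [0, 0, -0.2]},
  {"gripper": 1, "linear": [0.09, 0.07, 0], "twist": [0, 0, -0.3]},
  {"gripper": 1, "linear": [0.12, 0.093, 0], "twist": [0, 0, -0.4]},
  {"gripper": 1, "linear": [0.15, 0.116, 0], "twist": [0, 0, -0.5]},
  {"gripper": 1, "linear": [0.18, 0.14, 0], "twist": [0, 0, -0.6]},
  {"gripper": 1, "linear": [0.21, 0.163, 0], "twist": [0, 0, -0.7]},
  {"gripper": 1, "linear": [0.24, 0.186, 0], "twist": [0, 0, -0.8]},
  {"gripper": 1, "linear": [0.27, 0.21, 0], "twist": [0, 0, -0.9]},
  {"gripper": 1, "linear": [0.3, 0.233, 0], "twist": [0, 0, -0.967]},
], force=8)

```text
time: 1.13
tcp_pos: [0.4514, 0.2845, 0.2269]
ee_rot: [[0.845, 0.534, 0.0], [0.534, -0.845, 0.001], [0.001, -0.0, -1.0]]
force: [0.0, 0.1, -0.8]
gripper_width: 0.0879
finger_force: 0.0
```

```bash
python3 -c "
from h import *
go([.4345,-.294,.11],-58);print(robot.get_obs()['joints'])"
```

```text
t1.13 tcp [0.4514 0.2845 0.2269] yaw_y -57.7 -> linear [-0.3236  0.4799  0.1166] twist z 0.0054 rad
[ 53.2879   7.1745 -17.1183  -0.0008 -65.668   69.021 ]
```

Request:
play_rows([
  {"gripper": 1, "linear": [-0.018, 0.027, 0], "twist": [0, 0, 0]},
  {"gripper": 1, "linear": [-0.036, 0.054, 0], "twist": [0, 0, 0]},
  {"gripper": 1, "linear": [-0.054, 0.08, 0], "twist": [0, 0, 0]},
  {"gripper": 1, "linear": [-0.072, 0.107, 0], "twist": [0, 0, 0]},
  {"gripper": 1, "linear": [-0.09, 0.134, 0], "twist": [0, 0, 0]},
  {"gripper": 1, "linear": [-0.108, 0.161, 0], "twist": [0, 0, 0]},
  {"gripper": 1, "linear": [-0.126, 0.187, 0], "twist": [0, 0, 0]},
  {"gripper": 1, "linear": [-0.144, 0.214, 0], "twist": [0, 0, 0]},
  {"gripper": 1, "linear": [-0.162, 0.24, 0], "twist": [0, 0, 0]},
  {"gripper": 1, "linear": [-0.18, 0.267, 0], "twist": [0, 0, 0]},
])

```text
time: 1.97
tcp_pos: [0.4393, -0.0369, 0.2269]
ee_rot: [[0.848, 0.53, 0.001], [0.53, -0.848, 0.0], [0.001, 0.0, -1.0]]
force: [1.7, 0.4, -0.5]
gripper_width: 0.0876
finger_force: 0.0
```

Request:
play_rows([
  {"gripper": 1, "linear": [-0.018, 0.027, 0], "twist": [0, 0, 0]},
  {"gripper": 1, "linear": [-0.036, 0.054, 0], "twist": [0, 0, 0]},
  {"gripper": 1, "linear": [-0.054, 0.08, 0.01], "twist": [0, 0, 0]},
  {"gripper": 1, "linear": [-0.072, 0.107, 0.02], "twist": [0, 0, 0]},
  {"gripper": 1, "linear": [-0.09, 0.134, 0.035], "twist": [0, 0, 0]},
  {"gripper": 1, "linear": [-0.108, 0.161, 0.05], "twist": [0, 0, 0]},
  {"gripper": 1, "linear": [-0.126, 0.187, 0.07], "twist": [0, 0, 0]},
  {"gripper": 1, "linear": [-0.144, 0.213, 0.09], "twist": [0, 0, 0]},
  {"gripper": 1, "linear": [-0.144, 0.213, 0.11], "twist": [0, 0, 0]},
  {"gripper": 1, "linear": [-0.144, 0.213, 0.117], "twist": [0, 0, 0]},
])

```text
time: 2.8
tcp_pos: [0.4283, -0.2934, 0.1066]
ee_rot: [[0.85, 0.526, -0.004], [0.526, -0.85, 0.002], [-0.003, -0.003, -1.0]]
force: [-0.7, 1.4, -0.6]
gripper_width: 0.0877
finger_force: 0.0
```

```bash
python3 - <<'E'
from h import *
go([.4345,-.294,.06],-58);print(robot.get_obs()['joints'])
s=capture("side"); cv2.imwrite("pics/a1.png",cv2.resize(s[230:380,110:310],None,fx=3,fy=3))
E
```

```text
t2.80 tcp [ 0.4283 -0.2934  0.1066] yaw_y -58.2 -> linear [0.0051 0.004  0.0466] twist z -0.0041 rad
[-12.7554  12.6432 -27.8545  -0.0472 -49.7513 134.5533]
```

View pics/a1.png

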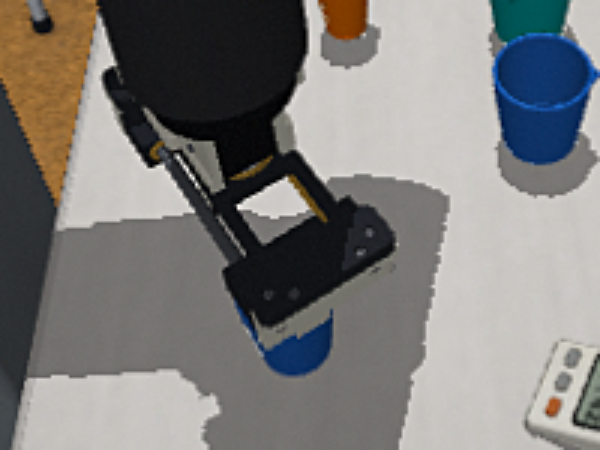

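The crop shows the gripper centred over the medium blue beaker (foot at (295,350)) with nothing near it. Descending.

Request:
play_rows([
  {"gripper": 1, "linear": [0.003, 0.002, 0.005], "twist": [0, 0, 0]},
  {"gripper": 1, "linear": [0.005, 0.004, 0.01], "twist": [0, 0, 0]},
  {"gripper": 1, "linear": [0.005, 0.004, 0.018], "twist": [0, 0, 0]},
  {"gripper": 1, "linear": [0.005, 0.004, 0.026], "twist": [0, 0, 0]},
  {"gripper": 1, "linear": [0.005, 0.004, 0.034], "twist": [0, 0, 0]},
  {"gripper": 1, "linear": [0.005, 0.004, 0.041], "twist": [0, 0, 0]},
  {"gripper": 1, "linear": [0.005, 0.004, 0.046], "twist": [0, 0, 0]},
  {"gripper": 1, "linear": [0.005, 0.004, 0.046], "twist": [0, 0, 0]},
  {"gripper": 0.8, "linear": [0.005, 0.004, 0.046], "twist": [0, 0, 0]},
  {"gripper": 0.7, "linear": [0.005, 0.004, 0.046], "twist": [0, 0, 0]},
], force=8)

```text
time: 3.68
tcp_pos: [0.4369, -0.2933, 0.0638]
ee_rot: [[0.848, 0.53, 0.0], [0.53, -0.848, -0.0], [0.0, 0.0, -1.0]]
force: [0.3, -0.0, 0.1]
gripper_width: 0.0793
finger_force: 0.0
```

Request:
play_rows([
  {"gripper": 0.6, "linear": [0, 0, 0], "twist": [0, 0, 0]},
  {"gripper": 0.6, "linear": [0, 0, 0], "twist": [0, 0, 0]},
  {"gripper": 0.6, "linear": [0, 0, 0], "twist": [0, 0, 0]},
  {"gripper": 0.6, "linear": [0, 0, 0], "twist": [0, 0, 0]},
  {"gripper": 0.6, "linear": [0, 0, 0], "twist": [0, 0, 0]},
  {"gripper": 0.6, "linear": [0, 0, 0], "twist": [0, 0, 0]},
  {"gripper": 0.6, "linear": [0, 0, 0], "twist": [0, 0, 0]},
  {"gripper": 0.6, "linear": [0, 0, 0], "twist": [0, 0, 0]},
  {"gripper": 0.6, "linear": [0, 0, 0], "twist": [0, 0, 0]},
  {"gripper": 0.6, "linear": [0, 0, 0], "twist": [0, 0, 0]},
])

```text
time: 4.52
tcp_pos: [0.437, -0.2933, 0.0638]
ee_rot: [[0.848, 0.53, 0.0], [0.53, -0.848, -0.0], [0.0, 0.0, -1.0]]
force: [0.6, -1.5, 2.6]
gripper_width: 0.0605
finger_force: 8.0
```

```bash
python3 -c "
from h import *
go([.616,-.1355,.15],-58)"
```

```text
t4.52 tcp [ 0.437  -0.2933  0.0638] yaw_y -58.0 -> linear [ 0.2354 -0.039  -0.0862] twist z -0.0001 rad
```

Request:
play_rows([
  {"gripper": 0.6, "linear": [0, 0, -0.003], "twist": [0, 0, 0]},
  {"gripper": 0.6, "linear": [0, 0, -0.01], "twist": [0, 0, 0]},
  {"gripper": 0.6, "linear": [0, 0, -0.022], "twist": [0, 0, 0]},
  {"gripper": 0.6, "linear": [0, 0, -0.036], "twist": [0, 0, 0]},
  {"gripper": 0.6, "linear": [0, 0, -0.05], "twist": [0, 0, 0]},
  {"gripper": 0.6, "linear": [0, 0, -0.064], "twist": [0, 0, 0]},
  {"gripper": 0.6, "linear": [0, 0, -0.078], "twist": [0, 0, 0]},
  {"gripper": 0.6, "linear": [0, 0, -0.09], "twist": [0, 0, 0]},
  {"gripper": 0.6, "linear": [0.005, -0.001, -0.097], "twist": [0, 0, 0]},
  {"gripper": 0.6, "linear": [0.015, -0.003, -0.1], "twist": [0, 0, 0]},
], force=10)

```text
time: 5.35
tcp_pos: [0.4481, -0.2828, 0.1649]
ee_rot: [[0.849, 0.529, 0.001], [0.529, -0.849, -0.0], [0.001, 0.001, -1.0]]
force: [0.8, 0.3, -0.6]
gripper_width: 0.0603
finger_force: 10.0
```

Request:
play_rows([
  {"gripper": 0.6, "linear": [0.018, -0.003, 0], "twist": [0, 0, 0]},
  {"gripper": 0.6, "linear": [0.043, -0.007, 0], "twist": [0, 0, 0]},
  {"gripper": 0.6, "linear": [0.07, -0.012, 0], "twist": [0, 0, 0]},
  {"gripper": 0.6, "linear": [0.1, -0.016, 0], "twist": [0, 0, 0]},
  {"gripper": 0.6, "linear": [0.13, -0.021, 0], "twist": [0, 0, 0]},
  {"gripper": 0.6, "linear": [0.16, -0.026, 0], "twist": [0, 0, 0]},
  {"gripper": 0.6, "linear": [0.187, -0.03, 0], "twist": [0, 0, 0]},
  {"gripper": 0.6, "linear": [0.206, -0.034, 0], "twist": [0, 0, 0]},
  {"gripper": 0.6, "linear": [0.217, -0.036, 0], "twist": [0, 0, 0]},
  {"gripper": 0.6, "linear": [0.22, -0.036, 0], "twist": [0, 0, 0]},
])

```text
time: 6.18
tcp_pos: [0.6163, -0.134, 0.1626]
ee_rot: [[0.847, 0.531, -0.001], [0.531, -0.847, 0.0], [-0.001, -0.001, -1.0]]
force: [-0.7, -0.0, -0.9]
gripper_width: 0.0602
finger_force: 10.0
```

```bash
python3 - <<'E'
from h import *
go([.616,-.1355,.0838],-58);print(robot.get_obs()['gripper_width'])
s=capture("side"); cv2.imwrite("pics/a2.png",cv2.resize(s[150:320,200:400],None,fx=3,fy=3))
E
```

```text
t6.18 tcp [ 0.6163 -0.134   0.1626] yaw_y -57.9 -> linear [-0.001   0.0012  0.0788] twist z 0.0013 rad
0.06019979445777599
```

View pics/a2.png

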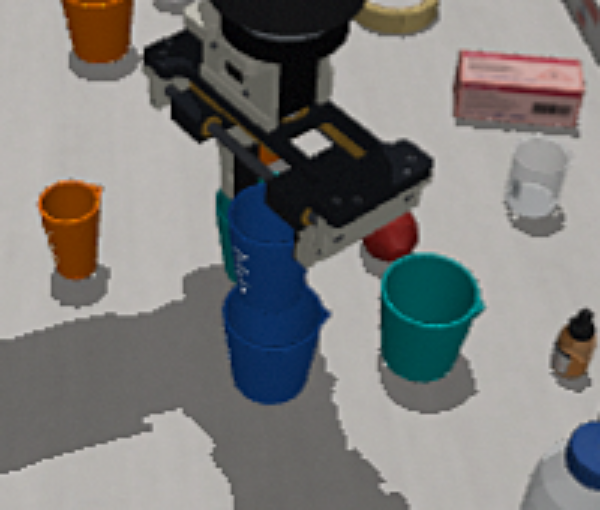

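The medium blue beaker is held upright and aligned over the large blue rim (275,310). Lowering it.

Request:
play_rows([
  {"gripper": 0.6, "linear": [-0.001, 0.001, 0.006], "twist": [0, 0, 0]},
  {"gripper": 0.6, "linear": [-0.001, 0.001, 0.016], "twist": [0, 0, 0]},
  {"gripper": 0.6, "linear": [-0.001, 0.001, 0.027], "twist": [0, 0, 0]},
  {"gripper": 0.6, "linear": [-0.001, 0.001, 0.038], "twist": [0, 0, 0]},
  {"gripper": 0.6, "linear": [-0.001, 0.001, 0.048], "twist": [0, 0, 0]},
  {"gripper": 0.6, "linear": [-0.001, 0.001, 0.057], "twist": [0, 0, 0]},
  {"gripper": 0.6, "linear": [-0.001, 0.001, 0.064], "twist": [0, 0, 0]},
  {"gripper": 0.6, "linear": [-0.001, 0.001, 0.07], "twist": [0, 0, 0]},
  {"gripper": 0.6, "linear": [-0.001, 0.001, 0.074], "twist": [0, 0, 0]},
  {"gripper": 0.6, "linear": [-0.001, 0.001, 0.074], "twist": [0, 0, 0]},
])

```text
time: 7.07
tcp_pos: [0.6148, -0.137, 0.0886]
ee_rot: [[0.848, 0.53, -0.001], [0.53, -0.848, 0.0], [-0.001, -0.001, -1.0]]
force: [0.3, 0.1, -0.7]
gripper_width: 0.06
finger_force: 10.0
```

Request:
play_rows([
  {"gripper": 0.6, "linear": [0, 0, 0.001], "twist": [0, 0, 0]},
  {"gripper": 0.6, "linear": [0, 0, 0.002], "twist": [0, 0, 0]},
  {"gripper": 0.6, "linear": [0, 0, 0.003], "twist": [0, 0, 0]},
  {"gripper": 0.6, "linear": [0, 0, 0.003], "twist": [0, 0, 0]},
  {"gripper": 0.6, "linear": [0, 0, 0.003], "twist": [0, 0, 0]},
  {"gripper": 0.6, "linear": [0, 0, 0.003], "twist": [0, 0, 0]},
  {"gripper": 0.6, "linear": [0, 0, 0.003], "twist": [0, 0, 0]},
  {"gripper": 0.6, "linear": [0, 0, 0.003], "twist": [0, 0, 0]},
  {"gripper": 0.6, "linear": [0, 0, 0.003], "twist": [0, 0, 0]},
  {"gripper": 0.6, "linear": [0, 0, 0.003], "twist": [0, 0, 0]},
])

```text
time: 7.9
tcp_pos: [0.6152, -0.137, 0.0866]
ee_rot: [[0.848, 0.53, 0.0], [0.53, -0.848, -0.0], [0.0, 0.0, -1.0]]
force: [0.3, 0.0, 0.2]
gripper_width: 0.0604
finger_force: 10.0
```

Request:
play_rows([
  {"gripper": 0.6, "linear": [0, 0, 0.001], "twist": [0, 0, 0]},
  {"gripper": 0.6, "linear": [0, 0, 0.0015], "twist": [0, 0, 0]},
  {"gripper": 0.6, "linear": [0, 0, 0.002], "twist": [0, 0, 0]},
  {"gripper": 0.6, "linear": [0, 0, 0.002], "twist": [0, 0, 0]},
  {"gripper": 0.6, "linear": [0, 0, 0.002], "twist": [0, 0, 0]},
  {"gripper": 0.6, "linear": [0, 0, 0.002], "twist": [0, 0, 0]},
  {"gripper": 0.6, "linear": [0, 0, 0.002], "twist": [0, 0, 0]},
  {"gripper": 0.6, "linear": [0, 0, 0.002], "twist": [0, 0, 0]},
  {"gripper": 0.6, "linear": [0, 0, 0.002], "twist": [0, 0, 0]},
  {"gripper": 0.6, "linear": [0, 0, 0.002], "twist": [0, 0, 0]},
])

```text
time: 8.73
tcp_pos: [0.6151, -0.137, 0.0846]
ee_rot: [[0.848, 0.53, 0.0], [0.53, -0.848, 0.0], [0.0, 0.0, -1.0]]
force: [1.0, 0.2, -0.1]
gripper_width: 0.0608
finger_force: 10.0
```

Request:
play_rows([
  {"gripper": 0.72, "linear": [0, 0, 0], "twist": [0, 0, 0]},
  {"gripper": 0.75, "linear": [0, 0, 0], "twist": [0, 0, 0]},
  {"gripper": 0.78, "linear": [0, 0, 0], "twist": [0, 0, 0]},
  {"gripper": 0.8, "linear": [0, 0, 0], "twist": [0, 0, 0]},
  {"gripper": 0.8, "linear": [0, 0, 0], "twist": [0, 0, 0]},
  {"gripper": 0.8, "linear": [0, 0, -0.01], "twist": [0, 0, 0]},
  {"gripper": 0.8, "linear": [0, 0, -0.025], "twist": [0, 0, 0]},
  {"gripper": 0.8, "linear": [0, 0, -0.04], "twist": [0, 0, 0]},
  {"gripper": 0.8, "linear": [0, 0, -0.055], "twist": [0, 0, 0]},
  {"gripper": 0.8, "linear": [0, 0, -0.065], "twist": [0, 0, 0]},
])

```text
time: 9.57
tcp_pos: [0.6158, -0.1371, 0.152]
ee_rot: [[0.848, 0.53, 0.002], [0.53, -0.848, -0.0], [0.002, 0.001, -1.0]]
force: [1.1, 0.5, -0.3]
gripper_width: 0.0701
finger_force: 0.0
```

```bash
python3 - <<'E'
from h import *
go([.6385,.121,.13],-52)
s=capture("side"); cv2.imwrite("pics/a3.png",cv2.resize(s[150:320,200:400],None,fx=3,fy=3))
E
```

```text
t9.57 tcp [ 0.6158 -0.1371  0.152 ] yaw_y -58.0 -> linear [ 0.156  -0.2069  0.0219] twist z -0.1048 rad
```

View pics/a3.png

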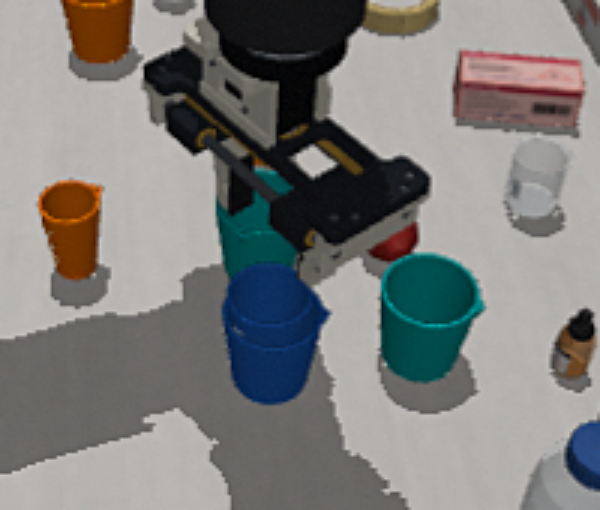

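The medium blue beaker is nested upright in the large blue (rims at (270,290) and (275,315)). Next, the small blue out of the amber medium.

Request:
play_rows([
  {"gripper": 0.8, "linear": [0.015, -0.02, 0], "twist": [0, 0, 0]},
  {"gripper": 0.8, "linear": [0.038, -0.05, 0], "twist": [0, 0, 0]},
  {"gripper": 0.8, "linear": [0.06, -0.08, 0], "twist": [0, 0, 0]},
  {"gripper": 0.8, "linear": [0.083, -0.11, 0], "twist": [0, 0, 0]},
  {"gripper": 0.8, "linear": [0.105, -0.14, 0], "twist": [0, 0, 0]},
  {"gripper": 0.8, "linear": [0.128, -0.17, 0], "twist": [0, 0, 0]},
  {"gripper": 0.8, "linear": [0.148, -0.197, 0.005], "twist": [0, 0, 0]},
  {"gripper": 0.8, "linear": [0.156, -0.208, 0.012], "twist": [0, 0, 0]},
  {"gripper": 0.8, "linear": [0.156, -0.208, 0.02], "twist": [0, 0, 0]},
  {"gripper": 0.8, "linear": [0.156, -0.208, 0.02], "twist": [0, 0, 0]},
])

```text
time: 10.45
tcp_pos: [0.6359, 0.1223, 0.1273]
ee_rot: [[0.848, 0.531, -0.003], [0.531, -0.848, -0.001], [-0.003, -0.001, -1.0]]
force: [-0.4, -0.5, -1.0]
gripper_width: 0.0705
finger_force: 0.0
```

```bash
python3 - <<'E'
from h import *
go([.638,.122,.082],-58)
s=capture("side"); cv2.imwrite("pics/a4.png",cv2.resize(s[80:230,200:400],None,fx=3,fy=3))
E
```

```text
t10.45 tcp [0.6359 0.1223 0.1273] yaw_y -57.9 -> linear [0.0018 0.0014 0.0453] twist z 0.0010 rad
```

View pics/a4.png

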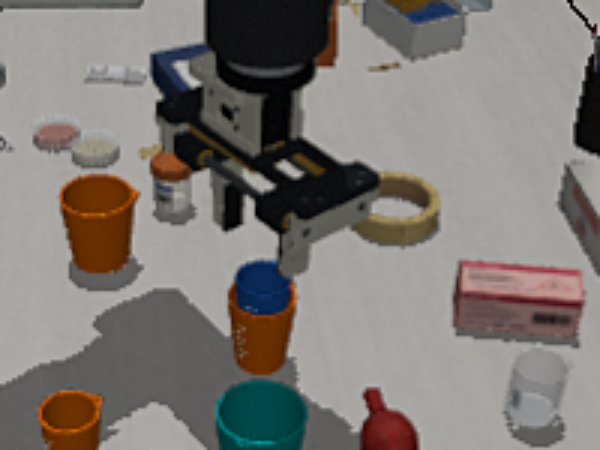

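The fingers straddle the small blue beaker (rim (263,280)) evenly. Going down and gripping above the amber rim.

Request:
play_rows([
  {"gripper": 0.8, "linear": [0.001, 0.001, 0.006], "twist": [0, 0, 0]},
  {"gripper": 0.8, "linear": [0.001, 0.001, 0.016], "twist": [0, 0, 0]},
  {"gripper": 0.8, "linear": [0.001, 0.001, 0.026], "twist": [0, 0, 0]},
  {"gripper": 0.8, "linear": [0.001, 0.001, 0.036], "twist": [0, 0, 0]},
  {"gripper": 0.8, "linear": [0.001, 0.001, 0.042], "twist": [0, 0, 0]},
  {"gripper": 0.8, "linear": [0.001, 0.001, 0.044], "twist": [0, 0, 0]},
  {"gripper": 0.8, "linear": [0.001, 0.001, 0.044], "twist": [0, 0, 0]},
  {"gripper": 0.7, "linear": [0.001, 0.001, 0.044], "twist": [0, 0, 0]},
  {"gripper": 0.6, "linear": [0.001, 0.001, 0.044], "twist": [0, 0, 0]},
  {"gripper": 0.5, "linear": [0.001, 0.001, 0.044], "twist": [0, 0, 0]},
], force=8)

```text
time: 11.33
tcp_pos: [0.639, 0.1219, 0.0862]
ee_rot: [[0.848, 0.53, 0.001], [0.53, -0.848, 0.0], [0.001, 0.0, -1.0]]
force: [0.1, 0.1, 0.8]
gripper_width: 0.0552
finger_force: 0.0
```

Request:
play_rows([
  {"gripper": 0.45, "linear": [0, 0, 0], "twist": [0, 0, 0]},
  {"gripper": 0.45, "linear": [0, 0, 0], "twist": [0, 0, 0]},
  {"gripper": 0.45, "linear": [0, 0, 0], "twist": [0, 0, 0]},
  {"gripper": 0.45, "linear": [0, 0, 0], "twist": [0, 0, 0]},
  {"gripper": 0.45, "linear": [0, 0, 0], "twist": [0, 0, 0]},
  {"gripper": 0.45, "linear": [0, 0, 0], "twist": [0, 0, 0]},
  {"gripper": 0.45, "linear": [0, 0, 0], "twist": [0, 0, 0]},
  {"gripper": 0.45, "linear": [0, 0, 0], "twist": [0, 0, 0]},
  {"gripper": 0.45, "linear": [0, 0, 0], "twist": [0, 0, 0]},
  {"gripper": 0.45, "linear": [0, 0, 0], "twist": [0, 0, 0]},
])

```text
time: 12.17
tcp_pos: [0.6389, 0.1218, 0.0859]
ee_rot: [[0.848, 0.53, 0.001], [0.53, -0.848, 0.0], [0.001, 0.0, -1.0]]
force: [-0.1, -0.5, 5.1]
gripper_width: 0.0468
finger_force: 8.0
```

Request:
play_rows([
  {"gripper": 0.45, "linear": [0, 0, -0.002], "twist": [0, 0, 0]},
  {"gripper": 0.45, "linear": [0, 0, -0.005], "twist": [0, 0, 0]},
  {"gripper": 0.45, "linear": [0, 0, -0.008], "twist": [0, 0, 0]},
  {"gripper": 0.45, "linear": [0, 0, -0.012], "twist": [0, 0, 0]},
  {"gripper": 0.45, "linear": [0, 0, -0.016], "twist": [0, 0, 0]},
  {"gripper": 0.45, "linear": [0, 0, -0.02], "twist": [0, 0, 0]},
  {"gripper": 0.45, "linear": [0, 0, -0.023], "twist": [0, 0, 0]},
  {"gripper": 0.45, "linear": [0, 0, -0.025], "twist": [0, 0, 0]},
  {"gripper": 0.45, "linear": [0, 0, -0.025], "twist": [0, 0, 0]},
  {"gripper": 0.45, "linear": [0, 0, -0.025], "twist": [0, 0, 0]},
], force=10)

```text
time: 13.0
tcp_pos: [0.6386, 0.1217, 0.1107]
ee_rot: [[0.848, 0.53, 0.0], [0.53, -0.848, 0.0], [0.0, -0.0, -1.0]]
force: [-0.2, -0.5, -1.1]
gripper_width: 0.0469
finger_force: 10.0
```

```bash
python3 - <<'E'
from h import *
go([.6155,-.1365,.183],-58)
s=capture("side"); cv2.imwrite("pics/a5.png",cv2.resize(s[110:230,230:350],None,fx=4,fy=4))
E
```

```text
t13.00 tcp [0.6386 0.1217 0.1107] yaw_y -58.0 -> linear [-0.1564  0.2068 -0.0724] twist z -0.0003 rad
```

View pics/a5.png

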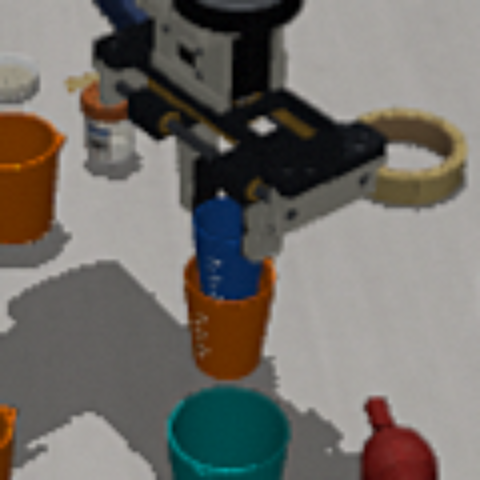

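The small blue beaker is lifting out and the amber medium (230,320) stays put. Carrying on to the blue stack.

Request:
play_rows([
  {"gripper": 0.45, "linear": [0, 0, -0.003], "twist": [0, 0, 0]},
  {"gripper": 0.45, "linear": [0, 0, -0.01], "twist": [0, 0, 0]},
  {"gripper": 0.45, "linear": [0, 0, -0.02], "twist": [0, 0, 0]},
  {"gripper": 0.45, "linear": [0, 0, -0.031], "twist": [0, 0, 0]},
  {"gripper": 0.45, "linear": [0, 0, -0.042], "twist": [0, 0, 0]},
  {"gripper": 0.45, "linear": [0, 0, -0.053], "twist": [0, 0, 0]},
  {"gripper": 0.45, "linear": [0, 0, -0.063], "twist": [0, 0, 0]},
  {"gripper": 0.45, "linear": [0, 0, -0.071], "twist": [0, 0, 0]},
  {"gripper": 0.45, "linear": [0, 0, -0.075], "twist": [0, 0, 0]},
  {"gripper": 0.45, "linear": [0, 0, -0.075], "twist": [0, 0, 0]},
])

```text
time: 13.88
tcp_pos: [0.6391, 0.1219, 0.187]
ee_rot: [[0.848, 0.53, 0.002], [0.53, -0.848, 0.001], [0.002, 0.0, -1.0]]
force: [0.2, -0.4, -0.7]
gripper_width: 0.0466
finger_force: 10.0
```

Request:
play_rows([
  {"gripper": 0.45, "linear": [-0.01, 0.013, 0], "twist": [0, 0, 0]},
  {"gripper": 0.45, "linear": [-0.027, 0.036, 0], "twist": [0, 0, 0]},
  {"gripper": 0.45, "linear": [-0.048, 0.063, 0], "twist": [0, 0, 0]},
  {"gripper": 0.45, "linear": [-0.07, 0.092, 0], "twist": [0, 0, 0]},
  {"gripper": 0.45, "linear": [-0.092, 0.122, 0], "twist": [0, 0, 0]},
  {"gripper": 0.45, "linear": [-0.114, 0.151, 0], "twist": [0, 0, 0]},
  {"gripper": 0.45, "linear": [-0.134, 0.177, 0], "twist": [0, 0, 0]},
  {"gripper": 0.45, "linear": [-0.149, 0.197, 0], "twist": [0, 0, 0]},
  {"gripper": 0.45, "linear": [-0.155, 0.205, 0], "twist": [0, 0, 0]},
  {"gripper": 0.45, "linear": [-0.156, 0.207, 0], "twist": [0, 0, 0]},
])

```text
time: 14.72
tcp_pos: [0.6149, -0.1389, 0.1848]
ee_rot: [[0.85, 0.527, -0.001], [0.527, -0.85, -0.0], [-0.001, -0.001, -1.0]]
force: [-0.0, -0.0, -0.8]
gripper_width: 0.0466
finger_force: 10.0
```

```bash
python3 - <<'E'
from h import *
go([.6155,-.1368,.106],-58)
s=capture("side"); cv2.imwrite("pics/a6.png",cv2.resize(s[160:310,220:370],None,fx=4,fy=4))
E
```

```text
t14.72 tcp [ 0.6149 -0.1389  0.1848] yaw_y -58.2 -> linear [ 0.0017 -0.0014  0.0788] twist z -0.0031 rad
```

View pics/a6.png

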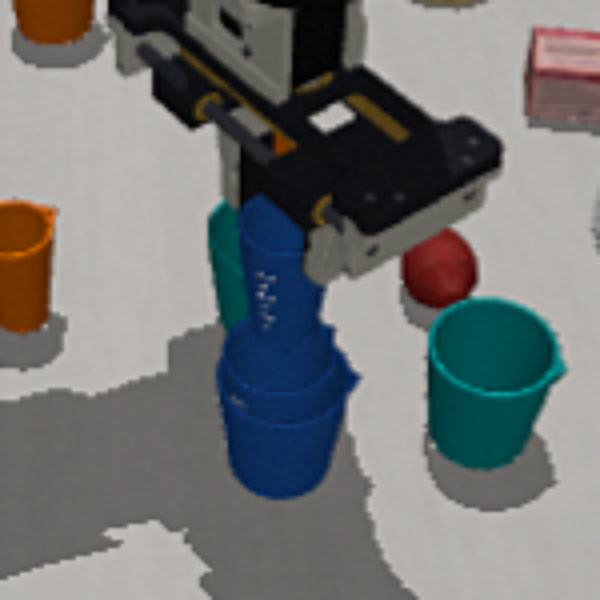

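The small blue beaker is above the stack (medium rim (282,350)) with its foot slightly to the +x side. I'll bias the descent a few mm and watch the force.

Request:
play_rows([
  {"gripper": 0.45, "linear": [-0.001, -0.002, 0.003], "twist": [0, 0, 0]},
  {"gripper": 0.45, "linear": [-0.001, -0.003, 0.01], "twist": [0, 0, 0]},
  {"gripper": 0.45, "linear": [-0.001, -0.003, 0.018], "twist": [0, 0, 0]},
  {"gripper": 0.45, "linear": [-0.001, -0.003, 0.026], "twist": [0, 0, 0]},
  {"gripper": 0.45, "linear": [-0.001, -0.003, 0.034], "twist": [0, 0, 0]},
  {"gripper": 0.45, "linear": [-0.001, -0.003, 0.042], "twist": [0, 0, 0]},
  {"gripper": 0.45, "linear": [-0.001, -0.003, 0.05], "twist": [0, 0, 0]},
  {"gripper": 0.45, "linear": [-0.001, -0.003, 0.055], "twist": [0, 0, 0]},
  {"gripper": 0.45, "linear": [-0.001, -0.003, 0.058], "twist": [0, 0, 0]},
  {"gripper": 0.45, "linear": [-0.001, -0.003, 0.058], "twist": [0, 0, 0]},
])

```text
time: 15.6
tcp_pos: [0.6131, -0.1345, 0.1266]
ee_rot: [[0.848, 0.53, -0.001], [0.53, -0.848, -0.0], [-0.001, -0.001, -1.0]]
force: [0.5, -0.3, 0.1]
gripper_width: 0.0472
finger_force: 10.0
```

Request:
play_rows([
  {"gripper": 0.45, "linear": [0, 0, 0.003], "twist": [0, 0, 0]},
  {"gripper": 0.45, "linear": [0, 0, 0.006], "twist": [0, 0, 0]},
  {"gripper": 0.45, "linear": [0, 0, 0.009], "twist": [0, 0, 0]},
  {"gripper": 0.45, "linear": [0, 0, 0.012], "twist": [0, 0, 0]},
  {"gripper": 0.45, "linear": [0, 0, 0.014], "twist": [0, 0, 0]},
  {"gripper": 0.45, "linear": [0, 0, 0.015], "twist": [0, 0, 0]},
  {"gripper": 0.45, "linear": [0, 0, 0.016], "twist": [0, 0, 0]},
  {"gripper": 0.45, "linear": [0, 0, 0.017], "twist": [0, 0, 0]},
  {"gripper": 0.45, "linear": [0, 0, 0.017], "twist": [0, 0, 0]},
  {"gripper": 0.45, "linear": [0, 0, 0.017], "twist": [0, 0, 0]},
])

```text
time: 16.43
tcp_pos: [0.6136, -0.1345, 0.1106]
ee_rot: [[0.848, 0.53, 0.0], [0.53, -0.848, -0.0], [0.0, 0.0, -1.0]]
force: [0.3, 0.4, -0.8]
gripper_width: 0.0465
finger_force: 10.0
```

Request:
play_rows([
  {"gripper": 0.45, "linear": [0, 0.001, 0.001], "twist": [0, 0, 0]},
  {"gripper": 0.45, "linear": [0, 0.002, 0.002], "twist": [0, 0, 0]},
  {"gripper": 0.45, "linear": [0, 0.002, 0.003], "twist": [0, 0, 0]},
  {"gripper": 0.45, "linear": [0, 0.002, 0.004], "twist": [0, 0, 0]},
  {"gripper": 0.45, "linear": [0, 0.002, 0.004], "twist": [0, 0, 0]},
  {"gripper": 0.45, "linear": [0, 0.002, 0.004], "twist": [0, 0, 0]},
  {"gripper": 0.45, "linear": [0, 0.002, 0.004], "twist": [0, 0, 0]},
  {"gripper": 0.45, "linear": [0, 0.002, 0.004], "twist": [0, 0, 0]},
  {"gripper": 0.45, "linear": [0, 0.002, 0.004], "twist": [0, 0, 0]},
  {"gripper": 0.45, "linear": [0, 0.002, 0.004], "twist": [0, 0, 0]},
])

```text
time: 17.27
tcp_pos: [0.6146, -0.1361, 0.1066]
ee_rot: [[0.848, 0.53, 0.0], [0.53, -0.848, 0.0], [0.0, -0.0, -1.0]]
force: [-0.4, 0.4, -0.5]
gripper_width: 0.0467
finger_force: 10.0
```

Request:
play_rows([
  {"gripper": 0.58, "linear": [0, 0, 0], "twist": [0, 0, 0]},
  {"gripper": 0.62, "linear": [0, 0, 0], "twist": [0, 0, 0]},
  {"gripper": 0.66, "linear": [0, 0, 0], "twist": [0, 0, 0]},
  {"gripper": 0.68, "linear": [0, 0, 0], "twist": [0, 0, 0]},
  {"gripper": 0.7, "linear": [0, 0, 0], "twist": [0, 0, 0]},
  {"gripper": 0.7, "linear": [0, 0, -0.005], "twist": [0, 0, 0]},
  {"gripper": 0.7, "linear": [0, 0, -0.018], "twist": [0, 0, 0]},
  {"gripper": 0.7, "linear": [0, 0, -0.032], "twist": [0, 0, 0]},
  {"gripper": 0.7, "linear": [0, 0, -0.045], "twist": [0, 0, 0]},
  {"gripper": 0.7, "linear": [0, 0, -0.05], "twist": [0, 0, 0]},
])

```text
time: 18.1
tcp_pos: [0.6156, -0.1363, 0.159]
ee_rot: [[0.848, 0.53, 0.003], [0.53, -0.848, -0.0], [0.002, 0.002, -1.0]]
force: [-0.3, -0.8, 0.9]
gripper_width: 0.0613
finger_force: 0.0
```

```bash
python3 - <<'E'
from h import *
go([.638,.122,.16],-58)
s=capture("side"); cv2.imwrite("pics/a7.png",cv2.resize(s[130:310,180:370],None,fx=3,fy=3))
for c in blobs(s,"blue"):
    x,y,w,h=cv2.boundingRect(c)
    if 250<x<300 and y>200: print("stack bbox",x,y,w,h,"expect top of rim",proj("side",[.6155,-.1365+.024,.116]), "foot", proj("side",[.6155,-.1365-.029,0]))
for c in blobs(s,"amber"): print(cv2.boundingRect(c), rim("side",c,.076)[0])
E
```

```text
t18.10 tcp [ 0.6156 -0.1363  0.159 ] yaw_y -58.0 -> linear [ 0.1559 -0.2072 -0.001 ] twist z 0.0000 rad
stack bbox 274 233 36 52 expect top of rim [[288.9249 232.913 ]] foot [[290.0984 284.9686]]
(0, 322, 65, 98) [302.7008 112.0312 322.8097]
(405, 265, 27, 37) [ 0.87   -0.2226  0.024 ]
(213, 210, 21, 33) [ 0.47   -0.01    0.0239]
(36, 170, 72, 35) [0.0749 0.0707 0.1322]
(220, 138, 26, 33) [0.4962 0.2863 0.0369]
(103, 128, 61, 170) [0.243  0.2789 0.1116]
```

View pics/a7.png

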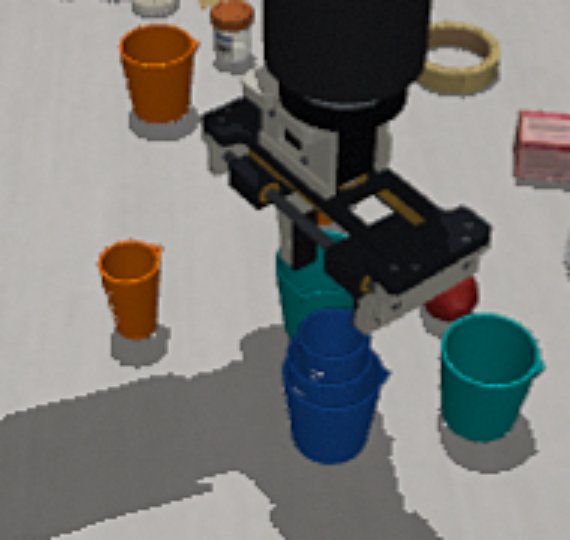

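The blue set is nested: the stack's top row is 233 against 233 expected, and the rims show three even steps at (335,330). Now the amber medium.

Request:
play_rows([
  {"gripper": 0.7, "linear": [0.015, -0.02, 0], "twist": [0, 0, 0]},
  {"gripper": 0.95, "linear": [0.038, -0.05, 0], "twist": [0, 0, 0]},
  {"gripper": 0.95, "linear": [0.06, -0.08, 0], "twist": [0, 0, 0]},
  {"gripper": 0.95, "linear": [0.083, -0.11, 0], "twist": [0, 0, 0]},
  {"gripper": 0.95, "linear": [0.105, -0.14, 0], "twist": [0, 0, 0]},
  {"gripper": 0.95, "linear": [0.128, -0.17, 0], "twist": [0, 0, 0]},
  {"gripper": 0.95, "linear": [0.148, -0.197, 0.01], "twist": [0, 0, 0]},
  {"gripper": 0.95, "linear": [0.156, -0.207, 0.025], "twist": [0, 0, 0]},
  {"gripper": 0.95, "linear": [0.156, -0.207, 0.045], "twist": [0, 0, 0]},
  {"gripper": 0.95, "linear": [0.156, -0.207, 0.055], "twist": [0, 0, 0]},
])

```text
time: 18.98
tcp_pos: [0.6358, 0.123, 0.0986]
ee_rot: [[0.847, 0.531, -0.003], [0.531, -0.847, -0.001], [-0.003, -0.001, -1.0]]
force: [-1.5, -1.1, -0.9]
gripper_width: 0.0831
finger_force: 0.0
```

```bash
python3 - <<'E'
from h import *
go([.638,.122,.064],-58)
s=capture("side")
for c in blobs(s,"amber"): print(cv2.boundingRect(c), rim("side",c,.076,.03)[0])
E
```

```text
t18.98 tcp [0.6358 0.123  0.0986] yaw_y -57.9 -> linear [0.0015 0.002  0.0346] twist z 0.0012 rad
(0, 322, 65, 98) [ 0.0891 -0.32    0.03  ]
(406, 265, 28, 38) [ 0.8678 -0.2294  0.03  ]
(213, 210, 21, 33) [ 0.4714 -0.0163  0.03  ]
(276, 171, 22, 34) [0.6378 0.119  0.03  ]
(31, 170, 77, 35) [0.0181 0.1773 0.03  ]
(220, 138, 26, 33) [0.4949 0.2935 0.03  ]
(103, 129, 60, 170) [0.206  0.3045 0.03  ]
```

Request:
play_rows([
  {"gripper": 0.95, "linear": [0.001, 0.001, 0.004], "twist": [0, 0, 0]},
  {"gripper": 0.95, "linear": [0.001, 0.001, 0.011], "twist": [0, 0, 0]},
  {"gripper": 0.95, "linear": [0.001, 0.001, 0.019], "twist": [0, 0, 0]},
  {"gripper": 0.95, "linear": [0.001, 0.001, 0.028], "twist": [0, 0, 0]},
  {"gripper": 0.95, "linear": [0.001, 0.001, 0.034], "twist": [0, 0, 0]},
  {"gripper": 0.95, "linear": [0.001, 0.001, 0.036], "twist": [0, 0, 0]},
  {"gripper": 0.95, "linear": [0.001, 0.001, 0.036], "twist": [0, 0, 0]},
  {"gripper": 0.8, "linear": [0.001, 0.001, 0.036], "twist": [0, 0, 0]},
  {"gripper": 0.7, "linear": [0.001, 0.001, 0.036], "twist": [0, 0, 0]},
  {"gripper": 0.6, "linear": [0.001, 0.001, 0.036], "twist": [0, 0, 0]},
], force=8)

```text
time: 19.87
tcp_pos: [0.6389, 0.1219, 0.0661]
ee_rot: [[0.848, 0.53, 0.001], [0.53, -0.848, 0.0], [0.001, 0.0, -1.0]]
force: [0.1, 0.1, 0.3]
gripper_width: 0.0685
finger_force: 0.0
```

Request:
play_rows([
  {"gripper": 0.6, "linear": [0, 0, 0], "twist": [0, 0, 0]},
  {"gripper": 0.6, "linear": [0, 0, 0], "twist": [0, 0, 0]},
  {"gripper": 0.6, "linear": [0, 0, 0], "twist": [0, 0, 0]},
  {"gripper": 0.6, "linear": [0, 0, 0], "twist": [0, 0, 0]},
  {"gripper": 0.6, "linear": [0, 0, 0], "twist": [0, 0, 0]},
  {"gripper": 0.6, "linear": [0, 0, 0], "twist": [0, 0, 0]},
  {"gripper": 0.6, "linear": [0, 0, 0], "twist": [0, 0, 0]},
  {"gripper": 0.6, "linear": [0, 0, 0], "twist": [0, 0, 0]},
  {"gripper": 0.6, "linear": [0, 0, 0], "twist": [0, 0, 0]},
  {"gripper": 0.6, "linear": [0, 0, 0], "twist": [0, 0, 0]},
])

```text
time: 20.7
tcp_pos: [0.6389, 0.1218, 0.0659]
ee_rot: [[0.848, 0.53, 0.001], [0.53, -0.848, 0.0], [0.001, 0.0, -1.0]]
force: [0.1, -0.6, 3.9]
gripper_width: 0.0603
finger_force: 8.0
```

```bash
python3 -c "
from h import *
go([.4945,.288,.17],-58)"
```

```text
t20.70 tcp [0.6389 0.1218 0.0659] yaw_y -58.0 -> linear [-0.0344 -0.2175 -0.1042] twist z -0.0002 rad
```

Request:
play_rows([
  {"gripper": 0.6, "linear": [0, 0, -0.003], "twist": [0, 0, 0]},
  {"gripper": 0.6, "linear": [0, 0, -0.01], "twist": [0, 0, 0]},
  {"gripper": 0.6, "linear": [0, 0, -0.022], "twist": [0, 0, 0]},
  {"gripper": 0.6, "linear": [0, 0, -0.036], "twist": [0, 0, 0]},
  {"gripper": 0.6, "linear": [0, 0, -0.05], "twist": [0, 0, 0]},
  {"gripper": 0.6, "linear": [0, 0, -0.064], "twist": [0, 0, 0]},
  {"gripper": 0.6, "linear": [0, 0, -0.078], "twist": [0, 0, 0]},
  {"gripper": 0.6, "linear": [0, 0, -0.09], "twist": [0, 0, 0]},
  {"gripper": 0.6, "linear": [0, -0.003, -0.098], "twist": [0, 0, 0]},
  {"gripper": 0.6, "linear": [-0.002, -0.01, -0.102], "twist": [0, 0, 0]},
], force=10)

```text
time: 21.53
tcp_pos: [0.6323, 0.1292, 0.1693]
ee_rot: [[0.849, 0.529, 0.002], [0.529, -0.849, 0.001], [0.002, 0.0, -1.0]]
force: [-0.4, 1.7, -0.7]
gripper_width: 0.0605
finger_force: 10.0
```

Request:
play_rows([
  {"gripper": 0.6, "linear": [-0.002, -0.015, 0], "twist": [0, 0, 0]},
  {"gripper": 0.6, "linear": [-0.006, -0.038, 0], "twist": [0, 0, 0]},
  {"gripper": 0.6, "linear": [-0.01, -0.065, 0], "twist": [0, 0, 0]},
  {"gripper": 0.6, "linear": [-0.015, -0.093, 0], "twist": [0, 0, 0]},
  {"gripper": 0.6, "linear": [-0.019, -0.121, 0], "twist": [0, 0, 0]},
  {"gripper": 0.6, "linear": [-0.024, -0.149, 0], "twist": [0, 0, 0]},
  {"gripper": 0.6, "linear": [-0.028, -0.175, 0], "twist": [0, 0, 0]},
  {"gripper": 0.6, "linear": [-0.031, -0.195, 0], "twist": [0, 0, 0]},
  {"gripper": 0.6, "linear": [-0.032, -0.205, 0], "twist": [0, 0, 0]},
  {"gripper": 0.6, "linear": [-0.032, -0.207, 0], "twist": [0, 0, 0]},
])

```text
time: 22.37
tcp_pos: [0.4928, 0.2893, 0.1671]
ee_rot: [[0.847, 0.532, -0.001], [0.532, -0.847, -0.0], [-0.001, -0.0, -1.0]]
force: [0.4, -0.1, -0.6]
gripper_width: 0.0605
finger_force: 10.0
```

```bash
python3 - <<'E'
from h import *
go([.4945,.288,.0859],-58)
s=capture("side"); cv2.imwrite("pics/a8.png",cv2.resize(s[80:230,170:320],None,fx=4,fy=4))
E
```

```text
t22.37 tcp [0.4928 0.2893 0.1671] yaw_y -57.9 -> linear [0.0008 0.002  0.0812] twist z 0.0023 rad
```

View pics/a8.png

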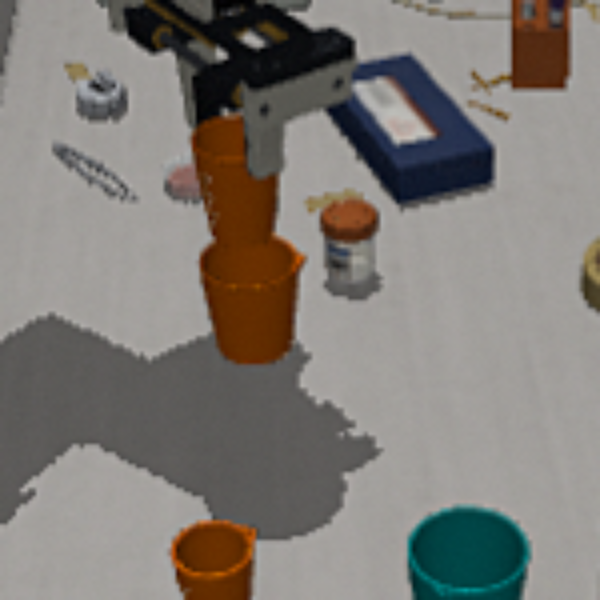

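The medium amber is upright over the large amber (rim (250,260)), clear of the jar at (350,245). Lowering it.

Request:
play_rows([
  {"gripper": 0.6, "linear": [0, 0.001, 0.006], "twist": [0, 0, 0]},
  {"gripper": 0.6, "linear": [0, 0.001, 0.016], "twist": [0, 0, 0]},
  {"gripper": 0.6, "linear": [0, 0.001, 0.027], "twist": [0, 0, 0]},
  {"gripper": 0.6, "linear": [0, 0.001, 0.038], "twist": [0, 0, 0]},
  {"gripper": 0.6, "linear": [0, 0.001, 0.048], "twist": [0, 0, 0]},
  {"gripper": 0.6, "linear": [0, 0.001, 0.057], "twist": [0, 0, 0]},
  {"gripper": 0.6, "linear": [0, 0.001, 0.064], "twist": [0, 0, 0]},
  {"gripper": 0.6, "linear": [0, 0.001, 0.07], "twist": [0, 0, 0]},
  {"gripper": 0.6, "linear": [0, 0.001, 0.074], "twist": [0, 0, 0]},
  {"gripper": 0.6, "linear": [0, 0.001, 0.076], "twist": [0, 0, 0]},
])

```text
time: 23.25
tcp_pos: [0.4953, 0.2868, 0.0909]
ee_rot: [[0.848, 0.53, -0.0], [0.53, -0.848, -0.001], [-0.001, 0.0, -1.0]]
force: [-0.6, 0.6, -0.1]
gripper_width: 0.0602
finger_force: 10.0
```

Request:
play_rows([
  {"gripper": 0.6, "linear": [0, 0, 0.001], "twist": [0, 0, 0]},
  {"gripper": 0.6, "linear": [0, 0, 0.002], "twist": [0, 0, 0]},
  {"gripper": 0.6, "linear": [0, 0, 0.003], "twist": [0, 0, 0]},
  {"gripper": 0.6, "linear": [0, 0, 0.003], "twist": [0, 0, 0]},
  {"gripper": 0.6, "linear": [0, 0, 0.003], "twist": [0, 0, 0]},
  {"gripper": 0.6, "linear": [0, 0, 0.003], "twist": [0, 0, 0]},
  {"gripper": 0.6, "linear": [0, 0, 0.003], "twist": [0, 0, 0]},
  {"gripper": 0.6, "linear": [0, 0, 0.003], "twist": [0, 0, 0]},
  {"gripper": 0.6, "linear": [0, 0, 0.003], "twist": [0, 0, 0]},
  {"gripper": 0.6, "linear": [0, 0, 0.003], "twist": [0, 0, 0]},
])

```text
time: 24.08
tcp_pos: [0.4954, 0.2869, 0.0886]
ee_rot: [[0.848, 0.53, 0.0], [0.53, -0.848, 0.0], [0.0, -0.0, -1.0]]
force: [0.2, -0.2, -0.5]
gripper_width: 0.0602
finger_force: 10.0
```

Request:
play_rows([
  {"gripper": 0.6, "linear": [0, 0, 0.001], "twist": [0, 0, 0]},
  {"gripper": 0.6, "linear": [0, 0, 0.002], "twist": [0, 0, 0]},
  {"gripper": 0.6, "linear": [0, 0, 0.002], "twist": [0, 0, 0]},
  {"gripper": 0.6, "linear": [0, 0, 0.002], "twist": [0, 0, 0]},
  {"gripper": 0.6, "linear": [0, 0, 0.002], "twist": [0, 0, 0]},
  {"gripper": 0.72, "linear": [0, 0, 0.002], "twist": [0, 0, 0]},
  {"gripper": 0.76, "linear": [0, 0, 0.002], "twist": [0, 0, 0]},
  {"gripper": 0.8, "linear": [0, 0, 0.002], "twist": [0, 0, 0]},
  {"gripper": 0.8, "linear": [0, 0, 0.002], "twist": [0, 0, 0]},
  {"gripper": 0.8, "linear": [0, 0, 0.002], "twist": [0, 0, 0]},
])

```text
time: 24.92
tcp_pos: [0.4954, 0.2869, 0.0866]
ee_rot: [[0.848, 0.53, 0.0], [0.53, -0.848, 0.0], [0.0, -0.0, -1.0]]
force: [-0.1, -0.0, -0.1]
gripper_width: 0.0697
finger_force: 0.0
```

Request:
play_rows([
  {"gripper": 0.8, "linear": [0, 0, -0.005], "twist": [0, 0, 0]},
  {"gripper": 0.8, "linear": [0, 0, -0.018], "twist": [0, 0, 0]},
  {"gripper": 0.8, "linear": [0, 0, -0.032], "twist": [0, 0, 0]},
  {"gripper": 0.8, "linear": [0.0, 0.02, -0.045], "twist": [0, 0, 0]},
  {"gripper": 0.8, "linear": [-0.02, 0.045, -0.05], "twist": [0, 0, 0]},
  {"gripper": 0.8, "linear": [-0.04, 0.07, -0.05], "twist": [0, 0, 0]},
  {"gripper": 0.8, "linear": [-0.06, 0.1, -0.05], "twist": [0, 0, 0]},
  {"gripper": 0.8, "linear": [-0.085, 0.13, -0.05], "twist": [0, 0, 0]},
  {"gripper": 0.8, "linear": [-0.105, 0.155, -0.05], "twist": [0, 0, 0]},
  {"gripper": 0.8, "linear": [-0.115, 0.165, -0.05], "twist": [0, 0, 0]},
])

```text
time: 25.75
tcp_pos: [0.4842, 0.083, 0.137]
ee_rot: [[0.849, 0.528, -0.0], [0.528, -0.849, -0.0], [-0.0, -0.0, -1.0]]
force: [-0.2, -0.1, 0.5]
gripper_width: 0.0701
finger_force: 0.0
```

```bash
python3 - <<'E'
from h import *
go([.468,-.0095,.11],-58)
s=capture("side")
for c in blobs(s,"amber"): print(cv2.boundingRect(c))
print("expect top",proj("side",[.4945,.288+.03,.096]),"bottom",proj("side",[.4945,.288-.029,0]))
E
```

```text
t25.75 tcp [0.4842 0.083  0.137 ] yaw_y -58.1 -> linear [-0.0626  0.07    0.027 ] twist z -0.0020 rad
(0, 322, 65, 98)
(405, 265, 29, 38)
(213, 210, 21, 33)
(31, 170, 77, 35)
(250, 130, 14, 10)
(104, 128, 60, 171)
(297, 70, 15, 32)
expect top [[230.7278 133.6235]] bottom [[233.2187 171.6502]]
```

Request:
play_rows([
  {"gripper": 0.8, "linear": [-0.012, 0.014, 0], "twist": [0, 0, 0]},
  {"gripper": 0.8, "linear": [-0.03, 0.034, 0], "twist": [0, 0, 0]},
  {"gripper": 0.8, "linear": [-0.05, 0.055, 0], "twist": [0, 0, 0]},
  {"gripper": 0.8, "linear": [-0.06, 0.067, 0.005], "twist": [0, 0, 0]},
  {"gripper": 0.8, "linear": [-0.062, 0.069, 0.015], "twist": [0, 0, 0]},
  {"gripper": 0.8, "linear": [-0.062, 0.069, 0.023], "twist": [0, 0, 0]},
  {"gripper": 0.8, "linear": [-0.062, 0.069, 0.027], "twist": [0, 0, 0]},
  {"gripper": 0.8, "linear": [-0.062, 0.069, 0.027], "twist": [0, 0, 0]},
  {"gripper": 0.8, "linear": [-0.062, 0.069, 0.027], "twist": [0, 0, 0]},
  {"gripper": 0.8, "linear": [-0.062, 0.069, 0.027], "twist": [0, 0, 0]},
])

```text
time: 26.63
tcp_pos: [0.4696, -0.0047, 0.1098]
ee_rot: [[0.848, 0.531, 0.0], [0.531, -0.848, -0.0], [0.0, 0.0, -1.0]]
force: [-0.3, 0.1, 0.3]
gripper_width: 0.07
finger_force: 0.0
```

```bash
python3 - <<'E'
from h import *
go([.468,-.0095,.066],-58)
s=capture("side");t=capture("top")
for c in blobs(s,"amber"): print(cv2.boundingRect(c))
E
```

```text
t26.63 tcp [ 0.4696 -0.0047  0.1098] yaw_y -58.0 -> linear [-0.004   0.0032  0.0438] twist z 0.0008 rad
(0, 322, 65, 98)
(405, 265, 29, 38)
(213, 210, 20, 33)
(31, 170, 77, 35)
(228, 134, 18, 37)
(250, 130, 14, 10)
(103, 128, 61, 171)
(297, 70, 15, 32)
```

The amber stack's rows 134–171 match the expected 134–172, so the medium is seated. Gripping the small amber.

Request:
play_rows([
  {"gripper": 0.8, "linear": [-0.002, 0.002, 0.003], "twist": [0, 0, 0]},
  {"gripper": 0.8, "linear": [-0.004, 0.003, 0.009], "twist": [0, 0, 0]},
  {"gripper": 0.8, "linear": [-0.004, 0.003, 0.018], "twist": [0, 0, 0]},
  {"gripper": 0.8, "linear": [-0.004, 0.003, 0.028], "twist": [0, 0, 0]},
  {"gripper": 0.8, "linear": [-0.004, 0.003, 0.037], "twist": [0, 0, 0]},
  {"gripper": 0.8, "linear": [-0.004, 0.003, 0.043], "twist": [0, 0, 0]},
  {"gripper": 0.8, "linear": [-0.004, 0.003, 0.045], "twist": [0, 0, 0]},
  {"gripper": 0.7, "linear": [-0.004, 0.003, 0.045], "twist": [0, 0, 0]},
  {"gripper": 0.6, "linear": [-0.004, 0.003, 0.045], "twist": [0, 0, 0]},
  {"gripper": 0.5, "linear": [-0.004, 0.003, 0.045], "twist": [0, 0, 0]},
], force=8)

```text
time: 27.57
tcp_pos: [0.4678, -0.0099, 0.0649]
ee_rot: [[0.848, 0.53, 0.001], [0.53, -0.848, 0.0], [0.001, 0.0, -1.0]]
force: [-0.4, 0.6, -0.6]
gripper_width: 0.0554
finger_force: 0.0
```

Request:
play_rows([
  {"gripper": 0.45, "linear": [0, 0, 0], "twist": [0, 0, 0]},
  {"gripper": 0.45, "linear": [0, 0, 0], "twist": [0, 0, 0]},
  {"gripper": 0.45, "linear": [0, 0, 0], "twist": [0, 0, 0]},
  {"gripper": 0.45, "linear": [0, 0, 0], "twist": [0, 0, 0]},
  {"gripper": 0.45, "linear": [0, 0, 0], "twist": [0, 0, 0]},
  {"gripper": 0.45, "linear": [0, 0, 0], "twist": [0, 0, 0]},
  {"gripper": 0.45, "linear": [0, 0, 0], "twist": [0, 0, 0]},
  {"gripper": 0.45, "linear": [0, 0, 0], "twist": [0, 0, 0]},
  {"gripper": 0.45, "linear": [0, 0, 0], "twist": [0, 0, 0]},
  {"gripper": 0.45, "linear": [0, 0, 0], "twist": [0, 0, 0]},
])

```text
time: 28.4
tcp_pos: [0.4677, -0.0099, 0.0648]
ee_rot: [[0.848, 0.53, 0.001], [0.53, -0.848, 0.0], [0.001, 0.0, -1.0]]
force: [0.0, -0.2, 5.5]
gripper_width: 0.0484
finger_force: 8.0
```

```bash
python3 -c "
from h import *
go([.495,.2873,.19],-58)"
```

```text
t28.40 tcp [ 0.4677 -0.0099  0.0648] yaw_y -58.0 -> linear [ 0.1807 -0.2376 -0.1252] twist z -0.0002 rad
```

Request:
play_rows([
  {"gripper": 0.45, "linear": [0, 0, -0.003], "twist": [0, 0, 0]},
  {"gripper": 0.45, "linear": [0, 0, -0.01], "twist": [0, 0, 0]},
  {"gripper": 0.45, "linear": [0, 0, -0.022], "twist": [0, 0, 0]},
  {"gripper": 0.45, "linear": [0, 0, -0.038], "twist": [0, 0, 0]},
  {"gripper": 0.45, "linear": [0, 0, -0.056], "twist": [0, 0, 0]},
  {"gripper": 0.45, "linear": [0, 0, -0.075], "twist": [0, 0, 0]},
  {"gripper": 0.45, "linear": [0, 0, -0.092], "twist": [0, 0, 0]},
  {"gripper": 0.45, "linear": [0, 0, -0.106], "twist": [0, 0, 0]},
  {"gripper": 0.45, "linear": [0, 0, -0.116], "twist": [0, 0, 0]},
  {"gripper": 0.45, "linear": [0.008, -0.01, -0.12], "twist": [0, 0, 0]},
], force=10)

```text
time: 29.23
tcp_pos: [0.4688, 0.002, 0.1862]
ee_rot: [[0.849, 0.529, 0.001], [0.529, -0.849, 0.001], [0.001, 0.0, -1.0]]
force: [-0.5, -0.5, -0.6]
gripper_width: 0.0479
finger_force: 10.0
```

Request:
play_rows([
  {"gripper": 0.45, "linear": [0.014, -0.018, 0], "twist": [0, 0, 0]},
  {"gripper": 0.45, "linear": [0.032, -0.042, 0], "twist": [0, 0, 0]},
  {"gripper": 0.45, "linear": [0.053, -0.07, 0], "twist": [0, 0, 0]},
  {"gripper": 0.45, "linear": [0.075, -0.099, 0], "twist": [0, 0, 0]},
  {"gripper": 0.45, "linear": [0.097, -0.128, 0], "twist": [0, 0, 0]},
  {"gripper": 0.45, "linear": [0.119, -0.157, 0], "twist": [0, 0, 0]},
  {"gripper": 0.45, "linear": [0.141, -0.186, 0], "twist": [0, 0, 0]},
  {"gripper": 0.45, "linear": [0.159, -0.21, 0], "twist": [0, 0, 0]},
  {"gripper": 0.45, "linear": [0.17, -0.224, 0], "twist": [0, 0, 0]},
  {"gripper": 0.45, "linear": [0.173, -0.228, 0], "twist": [0, 0, 0]},
])

```text
time: 30.07
tcp_pos: [0.4947, 0.2902, 0.1839]
ee_rot: [[0.847, 0.531, -0.001], [0.531, -0.847, -0.001], [-0.001, 0.0, -1.0]]
force: [0.9, 0.9, -0.3]
gripper_width: 0.0479
finger_force: 10.0
```

```bash
python3 - <<'E'
from h import *
go([.495,.2873,.1048],-58)
E
```

```text
t30.07 tcp [0.4947 0.2902 0.1839] yaw_y -57.9 -> linear [-0.0012  0.0026  0.0791] twist z 0.0017 rad
```

Request:
play_rows([
  {"gripper": 0.45, "linear": [0, 0, 0.004], "twist": [0, 0, 0]},
  {"gripper": 0.45, "linear": [0, 0, 0.012], "twist": [0, 0, 0]},
  {"gripper": 0.45, "linear": [0, 0, 0.022], "twist": [0, 0, 0]},
  {"gripper": 0.45, "linear": [0, 0, 0.032], "twist": [0, 0, 0]},
  {"gripper": 0.45, "linear": [0, 0, 0.042], "twist": [0, 0, 0]},
  {"gripper": 0.45, "linear": [0, 0, 0.052], "twist": [0, 0, 0]},
  {"gripper": 0.45, "linear": [0, 0, 0.061], "twist": [0, 0, 0]},
  {"gripper": 0.45, "linear": [0, 0, 0.068], "twist": [0, 0, 0]},
  {"gripper": 0.45, "linear": [0, 0, 0.072], "twist": [0, 0, 0]},
  {"gripper": 0.45, "linear": [0, 0, 0.074], "twist": [0, 0, 0]},
])

```text
time: 30.9
tcp_pos: [0.4947, 0.2875, 0.1097]
ee_rot: [[0.848, 0.53, -0.001], [0.53, -0.848, -0.001], [-0.001, 0.0, -1.0]]
force: [0.0, 0.7, -0.8]
gripper_width: 0.0479
finger_force: 10.0
```

Request:
play_rows([
  {"gripper": 0.45, "linear": [0, 0, 0.001], "twist": [0, 0, 0]},
  {"gripper": 0.45, "linear": [0, 0, 0.002], "twist": [0, 0, 0]},
  {"gripper": 0.45, "linear": [0, 0, 0.003], "twist": [0, 0, 0]},
  {"gripper": 0.45, "linear": [0, 0, 0.003], "twist": [0, 0, 0]},
  {"gripper": 0.45, "linear": [0, 0, 0.003], "twist": [0, 0, 0]},
  {"gripper": 0.45, "linear": [0, 0, 0.003], "twist": [0, 0, 0]},
  {"gripper": 0.45, "linear": [0, 0, 0.003], "twist": [0, 0, 0]},
  {"gripper": 0.45, "linear": [0, 0, 0.003], "twist": [0, 0, 0]},
  {"gripper": 0.45, "linear": [0, 0, 0.003], "twist": [0, 0, 0]},
  {"gripper": 0.45, "linear": [0, 0, 0.003], "twist": [0, 0, 0]},
])

```text
time: 31.73
tcp_pos: [0.4949, 0.2878, 0.1076]
ee_rot: [[0.848, 0.53, 0.0], [0.53, -0.848, 0.0], [0.0, -0.0, -1.0]]
force: [-0.4, -0.3, -0.3]
gripper_width: 0.0483
finger_force: 10.0
```

Request:
play_rows([
  {"gripper": 0.45, "linear": [0, 0, 0.001], "twist": [0, 0, 0]},
  {"gripper": 0.45, "linear": [0, 0, 0.002], "twist": [0, 0, 0]},
  {"gripper": 0.45, "linear": [0, 0, 0.002], "twist": [0, 0, 0]},
  {"gripper": 0.45, "linear": [0, 0, 0.002], "twist": [0, 0, 0]},
  {"gripper": 0.45, "linear": [0, 0, 0.002], "twist": [0, 0, 0]},
  {"gripper": 0.58, "linear": [0, 0, 0.002], "twist": [0, 0, 0]},
  {"gripper": 0.62, "linear": [0, 0, 0.002], "twist": [0, 0, 0]},
  {"gripper": 0.66, "linear": [0, 0, 0.002], "twist": [0, 0, 0]},
  {"gripper": 0.7, "linear": [0, 0, 0.002], "twist": [0, 0, 0]},
  {"gripper": 0.7, "linear": [0, 0, 0.002], "twist": [0, 0, 0]},
])

```text
time: 32.57
tcp_pos: [0.4949, 0.2878, 0.1056]
ee_rot: [[0.848, 0.53, 0.0], [0.53, -0.848, 0.0], [0.0, -0.0, -1.0]]
force: [-0.4, 0.5, -0.7]
gripper_width: 0.0604
finger_force: 0.0
```

Request:
play_rows([
  {"gripper": 0.7, "linear": [0, 0, -0.005], "twist": [0, 0, 0]},
  {"gripper": 0.7, "linear": [0, 0, -0.018], "twist": [0, 0, 0]},
  {"gripper": 0.7, "linear": [0, 0, -0.034], "twist": [0, 0, 0]},
  {"gripper": 0.7, "linear": [0, 0, -0.055], "twist": [0, 0, 0]},
  {"gripper": 0.7, "linear": [0, 0, -0.08], "twist": [0, 0, 0]},
  {"gripper": 0.7, "linear": [-0.02, -0.03, -0.1], "twist": [0, 0, 0]},
  {"gripper": 0.7, "linear": [-0.04, -0.06, -0.11], "twist": [0, 0, 0]},
  {"gripper": 0.7, "linear": [-0.06, -0.09, -0.11], "twist": [0, 0, 0]},
  {"gripper": 0.7, "linear": [-0.08, -0.12, -0.11], "twist": [0, 0, 0]},
  {"gripper": 0.7, "linear": [-0.09, -0.14, -0.11], "twist": [0, 0, 0]},
])

```text
time: 33.4
tcp_pos: [0.342, 0.3593, 0.2166]
ee_rot: [[0.848, 0.53, 0.0], [0.53, -0.848, 0.002], [0.001, -0.001, -1.0]]
force: [-0.2, -0.4, 0.2]
gripper_width: 0.0613
finger_force: 0.0
```

```bash
python3 - <<'E'
from h import *
s=capture("side")
for k in H:
  for c in blobs(s,k): print(k,cv2.boundingRect(c))
print("amber expect top",proj("side",[.4945,.288+.024,.116]),"bottom",proj("side",[.4945,.288-.029,0]))
cv2.imwrite("pics/fin.png",cv2.resize(s[90:380,140:420],None,fx=2.05,fy=2.05,interpolation=cv2.INTER_CUBIC))
E
```

```text
amber (0, 322, 65, 98)
amber (406, 265, 26, 38)
amber (54, 170, 54, 34)
amber (250, 130, 14, 10)
amber (220, 129, 26, 42)
amber (104, 128, 60, 171)
amber (298, 70, 14, 32)
blue (389, 291, 23, 22)
blue (274, 233, 36, 52)
blue (17, 117, 95, 54)
blue (251, 94, 42, 36)
blue (16, 56, 88, 46)
amber expect top [[230.2685 128.8742]] bottom [[233.2187 171.6502]]
```

View pics/fin.png

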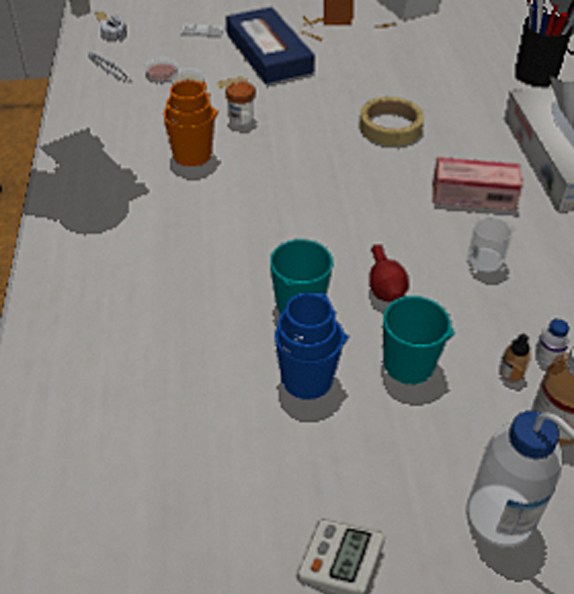

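Both sets are fully nested and upright, amber at (190,125) and blue at (310,345). The stack heights match what was expected, and the jar, timer and bulb look undisturbed in the picture.

```bash
python3 -c "
from cell import robot
print(robot.sign_off())"
```

```text
the job is handed in; nothing more can be done
None
```

Both sets are nested by colour in their large beakers, upright and released, and the job was handed in at about 33 s. Camera checks showed both stacks at their expected heights, and the jar, timer and bulb were not touched.

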